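Lay out the four-colour portrait palette in the tube rack

ROBOT

A 6-joint arm with a two-finger parallel gripper is mounted at the origin on a cart in front of the work surface, level with it; the furniture and walls round the work are solid. World frame = base frame: x ahead of the robot, y to its left, z up, the work surface at z = 0. Lengths are in m, angles in rad, forces in N, time in s.
With the tool pointing down it reaches from about 0.325 to 0.775 m from the base axis. Payload 9.3 kg.
Tool frame: the origin (TCP) lies between the finger pads; the fingertips stand 19 mm ahead of it and the grasp point (between the pads) is the TCP; z points along the fingers, y is the line along which they close (so a half turn about z gives the same grasp; the last joint's range is limited). The gripper opens to 85 mm and grips with 20 to 120 N. Pads are 22 mm wide; open, the fingers measure 114 mm over their backs; the gripper's body (76 mm by 85 mm) begins 54 mm behind the grasp point. The pads swing forward as they close: fully open they stand 13 mm farther back than shut.
Start: joints at [-1.332, 0.259, 0.021, 1.334, 0, 1.418], TCP at [0.21, -0.508, 0.25] pointing down, gripper open.
Joint ranges: [-3.04, 3.04], [-0.91, 1.82], [-1.04, 1.36], [-1.92, 1.95], [-1.52, 1.45], [-3.14, 3.14]. Speed limits (rad/s): [2.22, 2.22, 2.79, 3.14, 3.14, 3.14].

INTERFACE

Orientations are given as a rotation vector (axis times angle).
In Python, from rig import bot, grab_frame gives the robot as it stands.
- The arm moves only by the shell command python3 -m pendant 'ROWS' [FORCE]. ROWS is a JSON object of lists of equal length, an entry for each row: "twist": the turn, a rotation vector about the tool's x, y, z in units of 45 degrees (1.0 is 45 degrees), a list of three; "translation": the shift along the tool's x, y, z in units of 50 cm (1.0 is 50 cm), a list of three; "claw": the finger opening in mm, from 0 to 85.4. A call has 1 to 20 rows; each row shifts and turns the commanded pose from where the row before left it, along the tool's axes as they then stand; what a row does not reach is not made up. A row lasts 1/8 s, in which the tool goes at most 62.5 mm and 10.7 degrees, less where a joint would pass 70% of its speed; a pose out of reach is approached as far as the arm can. A call with a number of a shift or a turn outside -1 to 1 is refused whole. A call with a gripper value outside its range is refused whole. The fingers move at their own pace and stop on an object; FORCE is the grip in N (left out, the last holds). Time passes only in rows, so rows that do not move let the fingers close. It gives the time, the measured TCP pose, the force, the opening and the grip force at its end, in the units of the state.
- bot.get_obs(): the state, without advancing time (a new reading comes with each control period).
- grab_frame(name): name is "side" or "top"; returns a dict with "color" (384x512x3 uint8, red, green, blue), "range_z" (384x512 float32, m along the optical axis (not along the pixel's ray), 0 where there is no reading), "intrinsics" (3x3 intrinsics, pixels), "R" (3x3) and "t" (3): a world point X has camera coordinates R X + t. Camera axes: x right, y down, z forward; pixel columns grow to the right and rows downward; lengths in m; the calibration is good to about 2 mm. A picture is of the moment at which its call begins.
- bot.close_job(): hands the job in; it is judged then, once.
The state is a dict: "clock": time; "joints": joint angles; "qd": joint speeds; "effort": joint torques, N m; "eef_pos": TCP position; "ee_rot": TCP orientation; "contact_force": force on the tool from outside, world axes, zero at the start; "ft_torque": the same for the moment, N m; "width": finger opening in m; "gripper_force": force on a finger pad.
Only numpy, scipy, OpenCV 4.12 (cv2) and the standard library are available. Lean on these libraries where they do the work, as an engineer would, in place of code of your own. Each camera call takes 0.05 s, during which the arm holds its last target. There are 200 camera calls.

TASK

Set out the limited portrait palette for the next sitting: lay the white, ochre, red and black paint tubes in the wooden tube rack, each in the cradle that carries a swatch of its own colour; the coloured band round a tube's shoulder tells its paint, the dark panel is only the maker's. Each tube must lie flat in both notches of its cradle, centred between the swatch block and the far end of the lane, with its cap at the swatch end. Leave the yellow and magenta tubes lying where they are.

Things in the scene. Friction and masses are not known exactly. Their poses are not given: they have to be found in the camera images.
- tube_white: Loose stiff oil-paint tube lying flat, WHITE band, dark indigo panel on white metal, 125 mm long, round shoulder 24 mm wide and 23 mm high, crimped tail 36 mm wide, about 30 mm wide at mid-length, cap 17 mm across, 30 to 65 g. Origin: mid-length, on the underside. +y points to the cap, x across, z up. One of the four palette colours.
- tube_ochre: Loose stiff oil-paint tube lying flat, OCHRE (orange-brown) band, dark brown panel on white metal, 119 mm long, round shoulder 24 mm wide and 23 mm high, crimped tail 36 mm wide, about 30 mm wide at mid-length, cap 17 mm across, 30 to 65 g. Origin: mid-length, on the underside. +y points to the cap, x across, z up. One of the four palette colours.
- tube_red: Loose stiff oil-paint tube lying flat, RED band, dark brown panel on white metal, 127 mm long, round shoulder 24 mm wide and 23 mm high, crimped tail 36 mm wide, about 30 mm wide at mid-length, cap 17 mm across, 30 to 65 g. Origin: mid-length, on the underside. +y points to the cap, x across, z up. One of the four palette colours.
- tube_black: Loose stiff oil-paint tube lying flat, BLACK band, dark teal panel on white metal, 138 mm long, round shoulder 24 mm wide and 23 mm high, crimped tail 36 mm wide, about 30 mm wide at mid-length, cap 17 mm across, 30 to 65 g. Origin: mid-length, on the underside. +y points to the cap, x across, z up. One of the four palette colours.
- tube_yellow: Loose stiff oil-paint tube lying flat, bright YELLOW band, dark brown panel on white metal, 125 mm long, round shoulder 24 mm wide and 23 mm high, crimped tail 36 mm wide, about 30 mm wide at mid-length, cap 17 mm across, 30 to 65 g. Origin: mid-length, on the underside. +y points to the cap, x across, z up. A look-alike with no swatch in the rack: it stays where it lies.
- tube_magenta: Loose stiff oil-paint tube lying flat, MAGENTA (pinkish purple) band, dark indigo panel on white metal, 140 mm long, round shoulder 24 mm wide and 23 mm high, crimped tail 36 mm wide, about 30 mm wide at mid-length, cap 17 mm across, 30 to 65 g. Origin: mid-length, on the underside. +y points to the cap, x across, z up. A look-alike with no swatch in the rack: it stays where it lies.
- cradle_white: Fixed wooden cradle with a WHITE swatch at one end; four lie side by side in a low tray, 56 mm apart, in changing order, same direction. Origin: underside, below the swatch's middle, 6 mm above the table; +y runs out past the swatch, x across the lane, z up. The tube's middle belongs at x = 0, y = -88 mm, its underside at z = 14 mm (the notch floors), cap (+y of tube) towards the swatch.
- cradle_ochre: Like cradle_white with an OCHRE (orange-brown) swatch, same origin and axes. In each cradle two cross bars, 14 mm long along y, carry the tube: shoulder bar at y = -55 mm (notch 34 mm wide at its floor, cheeks 10 mm high), tail bar at y = -129 mm (notch 44 mm wide, cheeks 5 mm high). Floors at z = 14 mm; cheeks slope out at 45 degrees.
- cradle_red: Like cradle_white with a RED swatch, same origin and axes. In each cradle the lane is clear between its two bars (y = -62 to -122 mm) down to z = 4 mm, so the fingers fit there. Tubes in neighbouring lanes leave about 26 mm between them: open the fingers only a little to let go.
- cradle_black: Like cradle_white with a BLACK swatch, same origin and axes. The swatch block is 22 mm long along y, its top at z = 13 mm; the tray's side walls stand 18 mm above the table.

How it is judged:
By the outcome, as a careful person would: the job done as asked, in the order asked, and still so for the second after the job is handed in, with the robot touching nothing.
It also fails if it takes over 90 s, if anything falls off the work surface, if the arm or the gripper's body presses on something with over 40 N, if the wrist force passes 120 N, or if a joint passes its speed limit or range.

## Working session

There is one attempt and no reset: what is moved stays moved. The work goes in short steps, Python scripts to look and compute and a shell command to move; the robot and the scene stay as the last step left them, time stands still between calls to the robot, and variables do not carry over. Pictures are saved under pics/ and viewed, at most 14 in all, crops included, and the job is handed in when it is done.

```bash
mkdir -p pics; ls; python3 - <<'E'
from rig import bot, grab_frame
import cv2,numpy as np
for n in("top","side"):
    f=grab_frame(n); np.savez(f"pics/{n}0.npz",**f)
    cv2.imwrite(f"pics/{n}0.png",cv2.resize(f["color"][...,::-1],(800,600),interpolation=cv2.INTER_CUBIC))
    print(n,f["intrinsics"],f["R"],f["t"])
print(bot.get_obs())
E
```

```text
pics
top [[359.66228466   0.         256.78500866]
 [  0.         359.66228466 191.19832426]
 [  0.           0.           1.        ]] [[-0.0016847  -0.99945833  0.03286639]
 [-0.99144584 -0.00261994 -0.13049242]
 [ 0.13050785 -0.03280508 -0.9909044 ]] [-0.12412621  0.51645143  0.95113379]
side [[437.86514569   0.         263.72730185]
 [  0.         437.86514569 184.90643238]
 [  0.           0.           1.        ]] [[-0.54645519  0.83748705 -0.00146792]
 [ 0.69638686  0.45341312 -0.55629298]
 [-0.4652226  -0.30501143 -0.83098493]] [ 0.34830089 -0.25896174  1.3182165 ]
{'clock': 0.1, 'joints': array([-1.33160472e+00,  2.59156351e-01,  2.08526514e-02,  1.33371746e+00,
       -5.38064773e-06,  1.41821043e+00]), 'qd': array([ 0.00086161, -0.00130362,  0.00290816,  0.00101755,  0.00044869,
        0.00016498]), 'effort': array([ 7.26721526e-03, -5.56692588e+01,  3.45071733e+01,  1.15509777e-02,
       -2.08441861e-05,  3.58968578e-06]), 'eef_pos': array([ 0.20995467, -0.50810424,  0.2497214 ]), 'ee_rot': array([-3.08030987e+00, -6.11236342e-01,  9.16950247e-05]), 'contact_force': array([-0.44502232, -0.10202654,  0.79237164]), 'ft_torque': array([ 0.03846547, -0.03739742,  0.03762109]), 'gripper_force': 0.0, 'width': 0.08508562789702671}
```

View pics/top0.png

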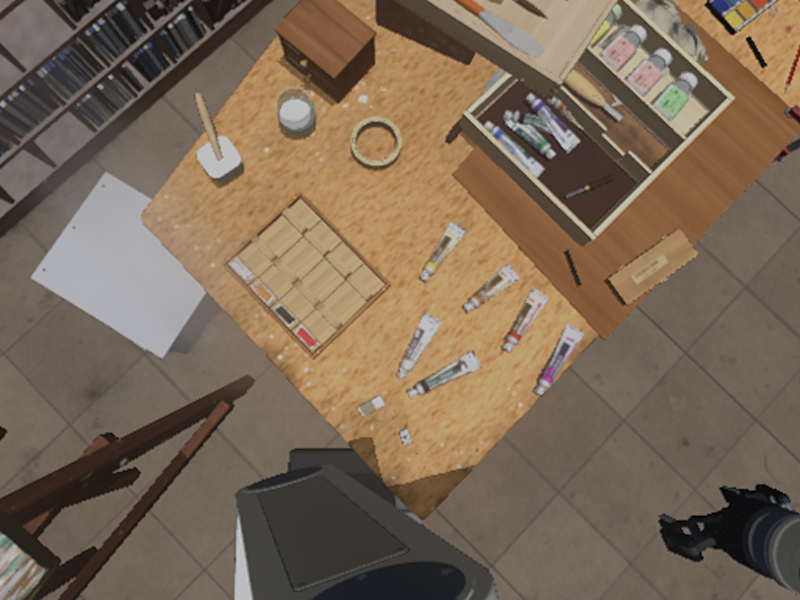

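View pics/side0.png

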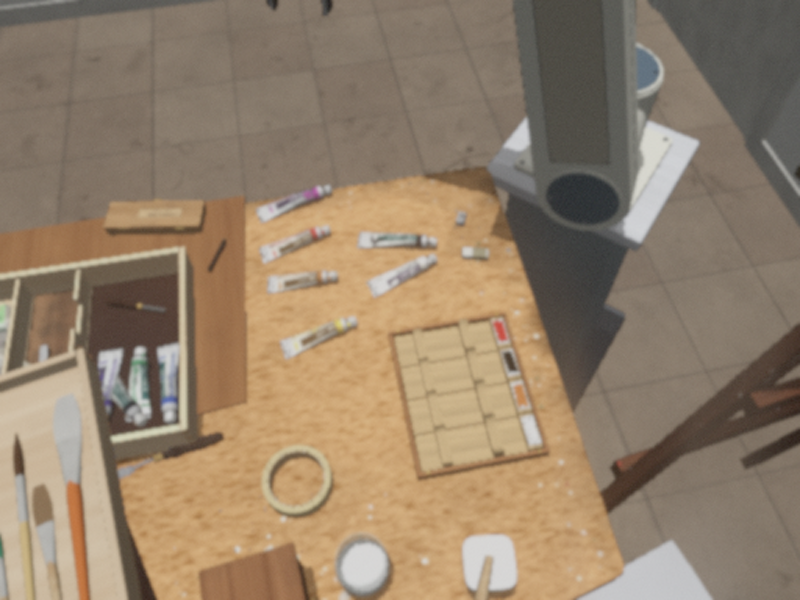

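```bash
python3 - <<'E'
import cv2,numpy as np
c=np.load("pics/top0.npz")["color"][...,::-1]
cv2.imwrite("pics/tubes.png",cv2.resize(c[138:258,248:388],None,fx=5,fy=5,interpolation=cv2.INTER_CUBIC))
cv2.imwrite("pics/rack.png",cv2.resize(c[120:232,140:255],None,fx=5,fy=5,interpolation=cv2.INTER_CUBIC))
E
```

```text
(no output)
```

View pics/tubes.png

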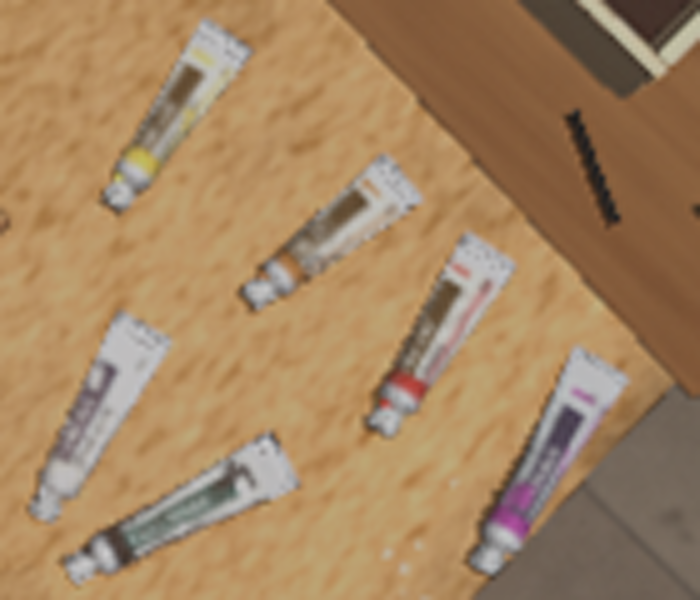

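View pics/rack.png

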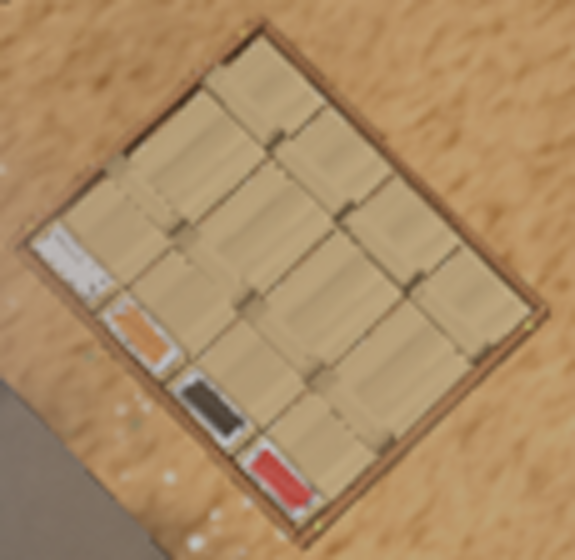

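```bash
cat > h.py <<'E'
import numpy as np
def ray(f,px,z):
    K,R,t=f["intrinsics"],f["R"],f["t"]
    d=R.T@np.linalg.solve(K,[px[0],px[1],1]); c=-R.T@t
    return c+d*(z-c[2])/d[2]
def proj(f,X):
    p=f["intrinsics"]@(f["R"]@np.asarray(X)+f["t"]); return p[:2]/p[2]
E
python3 - <<'E'
from h import *
f=dict(np.load("pics/top0.npz"))
def cr(p,o): return ((p[0]+.5)/5-.5+o[0],(p[1]+.5)/5-.5+o[1])
T=dict(white=((43,510),(147,327),125),ochre=((252,297),(403,180),119),red=((380,425),(488,247),127),black=((76,570),(283,460),138),yellow=((115,203),(230,30),125),magenta=((485,562),(602,358),140))
for n,(a,b,L) in T.items():
    A=ray(f,cr(a,(248,138)),.011);B=ray(f,cr(b,(248,138)),.008);d=(A-B)[:2]
    print(n,((A+B)/2)[:2].round(4),"len",np.linalg.norm(d).round(4),L,"yaw cap dir",np.degrees(np.arctan2(d[1],d[0])).round(1))
S=dict(white=(70,262),ochre=(141,335),black=(209,407),red=(281,480))
P=np.array([ray(f,cr(p,(140,120)),.019)[:2] for p in S.values()])
C=np.array([ray(f,cr(p,(140,120)),.018)[:2] for p in [(22,243),(262,22),(548,312),(303,545)]])
print(P.round(4),C.round(4))
e=lambda v:(np.degrees(np.arctan2(v[1],v[0])).round(2),np.linalg.norm(v).round(4))
print("swatch line",e(P[3]-P[0]),"edges",e(C[0]-C[1]),e(C[3]-C[2]),e(C[3]-C[0]),e(C[2]-C[1]))
E
```

```text
white [ 0.4358 -0.1523] len 0.1178 125 yaw cap dir 150.0
ochre [ 0.5375 -0.2851] len 0.1114 119 yaw cap dir 127.5
red [ 0.4823 -0.3443] len 0.1205 127 yaw cap dir 147.2
black [ 0.3821 -0.1991] len 0.1309 138 yaw cap dir 117.4
yellow [ 0.6079 -0.1976] len 0.1221 125 yaw cap dir 146.5
magenta [ 0.4127 -0.4042] len 0.1345 140 yaw cap dir 147.9
[[0.5719 0.163 ]
 [0.5309 0.1225]
 [0.4909 0.084 ]
 [0.4506 0.0436]] [[ 0.5827  0.1901]
 [ 0.7114  0.0598]
 [ 0.5448 -0.1033]
 [ 0.415   0.031 ]]
swatch line (np.float64(-135.46), np.float64(0.1702)) edges (np.float64(134.62), np.float64(0.1832)) (np.float64(134.04), np.float64(0.1867)) (np.float64(-136.5), np.float64(0.2312)) (np.float64(-135.62), np.float64(0.2331))
```

```bash
cat >> h.py <<'E'
# tubes: mid x,y, yaw of cap dir, length ; lanes
T=dict(white=(.4358,-.1523,150.,.125),ochre=(.5375,-.2851,127.5,.119),red=(.4823,-.3443,147.2,.127),black=(.3821,-.1991,117.4,.138))
RY=134.3; RC=np.array([.5111,.1033])
def u(a): return np.array([np.cos(np.radians(a)),np.sin(np.radians(a))])
def lane(n,y): return RC+u(RY)*y+u(RY-90)*.056*dict(white=1.5,ochre=.5,black=-.5,red=-1.5)[n]
E
python3 - <<'E'
from h import *
import cv2
f=dict(np.load("pics/side0.npz"));s=3.;o=np.array([160,110])
im=cv2.resize(f["color"][110:310,160:355,::-1],None,fx=s,fy=s,interpolation=cv2.INTER_CUBIC)
def dot(X,c): cv2.drawMarker(im,tuple(int(v) for v in ((proj(f,X)-o+.5)*s-.5).round()),c,cv2.MARKER_CROSS,9,1)
for n,(x,y,a,L) in T.items():
    for k in (-.5,0,.5): dot([*(np.array([x,y])+u(a)*L*k),.010],(255,0,255))
    dot([*lane(n,0),.019],(255,0,255))
    for y in(-.055,-.129):
        for sx in (-1,1): dot([*(lane(n,y)+u(RY-90)*sx*(.017 if y>-.1 else .022)),.020],(255,0,0))
cv2.imwrite("pics/side_ov.png",im)
E
```

```text
(no output)
```

View pics/side_ov.png

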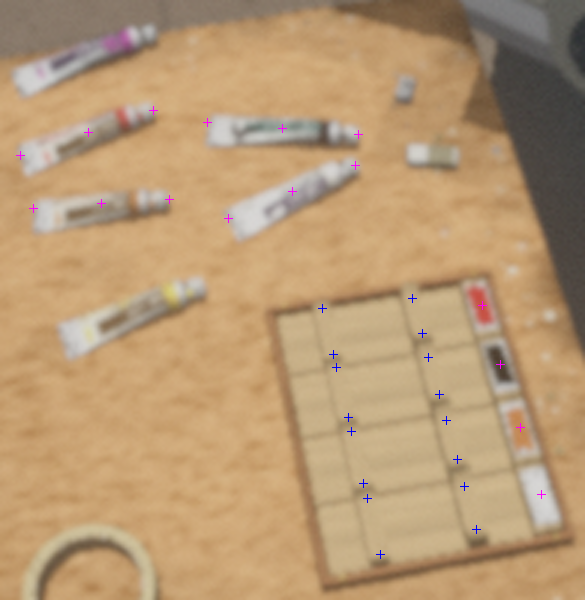

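```bash
cat >> h.py <<'E'
def plan(x,y,z,yaw):
    from rig import bot
    from scipy.spatial.transform import Rotation as Ro
    o=bot.get_obs(); p=o["eef_pos"]; R=Ro.from_rotvec(o["ee_rot"]).as_matrix()
    psi=np.degrees(np.arctan2(R[1,0],R[0,0])); dy=(yaw-psi+90)%180-90
    d=np.array([x,y,z])-p; s,t=u(psi),u(psi+dy)
    f=lambda e:np.round([d[:2]@e/.5,d[:2]@np.array([e[1],-e[0]])/.5,-d[2]/.5],3)
    print("t%.2f pos %s psi %.1f tilt %s | turn z units %.3f | shift before turn %s after %s | w %.3f F %.0f gf %.0f"%(o["clock"],p.round(4),psi,R[2,:2].round(3),-dy/45,f(s),f(t),o["width"],np.linalg.norm(o["contact_force"]),o["gripper_force"]))
def pick(n,z=.022,off=.005): x,y,a,L=T[n]; plan(*(np.array([x,y])+u(a)*off),z,a)
def place(n,z=.044,off=.005): plan(*lane(n,-.088+off),z,RY)
E
python3 -c "
from h import *
pick('white',.12)"
```

```text
t0.10 pos [ 0.21   -0.5081  0.2497] psi 22.4 tilt [ 0.    -0.001] | turn z units 1.165 | shift before turn [ 0.683 -0.493  0.259] after [ 0.025 -0.842  0.259] | w 0.085 F 1 gf 0
```

```bash
python3 -m pendant '{"twist":[[0,0,0.194],[0,0,0.194],[0,0,0.194],[0,0,0.194],[0,0,0.194],[0,0,0.194],[0,0,0],[0,0,0],[0,0,0],[0,0,0],[0,0,0],[0,0,0],[0,0,0],[0,0,0],[0,0,0],[0,0,0]],"translation":[[0,0,0],[0,0,0],[0,0,0],[0,0,0],[0,0,0],[0,0,0],[0.003,-0.093,0.025],[0.003,-0.093,0.029],[0.003,-0.093,0.029],[0.003,-0.094,0.029],[0.003,-0.094,0.029],[0.003,-0.094,0.029],[0.003,-0.094,0.029],[0.002,-0.094,0.03],[0.002,-0.093,0.03],[0,0,0]],"claw":[50,50,50,50,50,50,50,50,50,50,50,50,50,50,50,50]}' 40
python3 -c "
from h import *
pick('white')"
```

```text
clock: 2.1
eef_pos: [0.4305, -0.1481, 0.1196]
ee_rot: [-3.036, 0.8, 0.003]
contact_force: [-0.2, -0.0, -0.2]
width: 0.0501
gripper_force: 0.0
t2.10 pos [ 0.4305 -0.1481  0.1196] psi -29.5 tilt [-0.003 -0.001] | turn z units 0.011 | shift before turn [0.003 0.002 0.195] after [0.003 0.002 0.195] | w 0.050 F 0 gf 0
```

```bash
python3 -m pendant '{"twist":[[0,0,0.01],[0,0,0],[0,0,0],[0,0,0],[0,0,0],[0,0,0],[0,0,0],[0,0,0],[0,0,0]],"translation":[[0.003,0.002,0.06],[0,0,0.06],[0,0,0.05],[0,0,0.025],[0,0,0],[0,0,0],[0,0,0],[0,0,0],[0,0,0]],"claw":[50,50,50,50,50,15,15,15,15]}' 30
python3 -c "
from h import *
pick('white');place('white',.12)
from rig import grab_frame;import cv2
f=grab_frame('side');cv2.imwrite('pics/g1.png',cv2.resize(f['color'][120:260,180:360,::-1],None,fx=4,fy=4,interpolation=cv2.INTER_CUBIC))"
```

```text
clock: 3.22
eef_pos: [0.4311, -0.1538, 0.0243]
ee_rot: [-3.032, 0.818, -0.004]
contact_force: [-0.4, -0.2, 6.9]
width: 0.0263
gripper_force: 28.8
t3.23 pos [ 0.4311 -0.1538  0.0243] psi -30.2 tilt [ 0.002 -0.002] | turn z units -0.004 | shift before turn [-0.003 -0.007  0.005] after [-0.003 -0.007  0.005] | w 0.026 F 7 gf 29
t3.23 pos [ 0.4311 -0.1538  0.0243] psi -30.2 tilt [ 0.002 -0.002] | turn z units 0.345 | shift before turn [ 0.085 -0.642 -0.191] after [-0.09  -0.642 -0.191] | w 0.026 F 7 gf 29
```

View pics/g1.png

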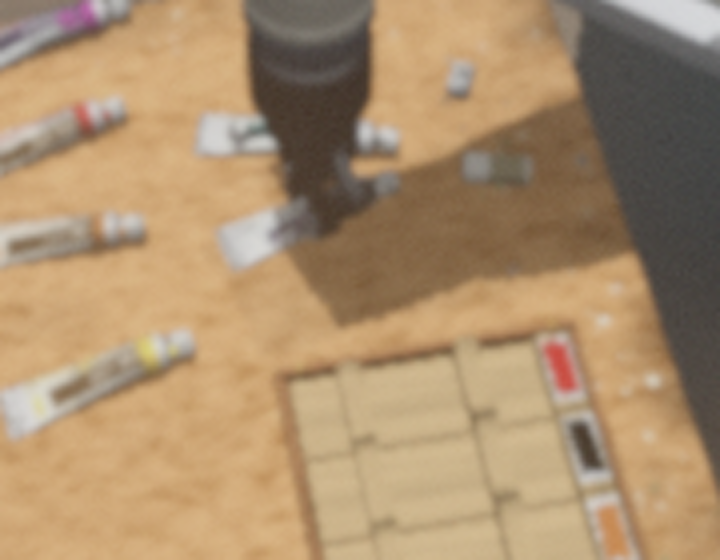

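```bash
python3 - <<'E'
from h import *
f=dict(np.load("pics/side0.npz"))
g=lambda p,z,o=(180,120),s=4.: ray(f,((p[0]+.5)/s-.5+o[0],(p[1]+.5)/s-.5+o[1]),z)
def rep(a,b,L,tcp=None,**k):
    A=g(a,.010,**k)[:2];B=g(b,.004,**k)[:2];d=A-B;m=(A+B)/2
    print(m.round(4),np.linalg.norm(d).round(4),L,np.degrees(np.arctan2(d[1],d[0])).round(1), None if tcp is None else (np.array(tcp)-m)@d/np.linalg.norm(d))
rep((400,183),(228,248),.125,(.4311,-.1538))
k=dict(o=(160,110),s=3.)
rep((356,166),(235,224),.125,**k) # white from first picture
rep((171,202),(35,215),.119,**k)
rep((156,114),(23,161),.127,**k)
rep((360,138),(208,129),.138,**k)
E
```

```text
[ 0.4322 -0.1509] 0.1232 0.125 146.2 -0.0007159420560536404
[ 0.4351 -0.1488] 0.1209 0.125 151.8 None
[ 0.5395 -0.282 ] 0.1192 0.119 127.7 None
[ 0.484  -0.3405] 0.1267 0.127 145.8 None
[ 0.3847 -0.1959] 0.1392 0.138 116.9 None
```

```bash
python3 -m pendant '{"twist":[[0,0,0],[0,0,0],[0,0,0],[0,0,0.172],[0,0,0.172],[0,0,0],[0,0,0],[0,0,0],[0,0,0],[0,0,0],[0,0,0],[0,0,0],[0,0,0]],"translation":[[0,0,-0.04],[0,0,-0.07],[0,0,-0.08],[0,0,0],[0,0,0],[-0.013,-0.092,0],[-0.013,-0.092,0],[-0.013,-0.092,0],[-0.013,-0.092,0],[-0.013,-0.092,0],[-0.013,-0.092,0],[-0.013,-0.092,0],[0,0,0]],"claw":[15,15,15,15,15,15,15,15,15,15,15,15,15]}' 30
python3 -c "
from h import *
place('white',.046,.002)
from rig import grab_frame;import cv2
f=grab_frame('side');cv2.imwrite('pics/g2.png',cv2.resize(f['color'][150:330,240:380,::-1],None,fx=3.3,fy=3.3,interpolation=cv2.INTER_CUBIC))"
```

```text
clock: 4.9
eef_pos: [0.433, -0.0761, 0.1564]
ee_rot: [-2.858, 0.719, -0.063]
contact_force: [-0.1, 0.3, -0.7]
width: 0.0259
gripper_force: 29.0
t4.90 pos [ 0.433  -0.0761  0.1564] psi -28.2 tilt [-0.006 -0.197] | turn z units 0.389 | shift before turn [ 0.183 -0.498  0.221] after [ 0.024 -0.53   0.221] | w 0.026 F 1 gf 29
```

View pics/g2.png

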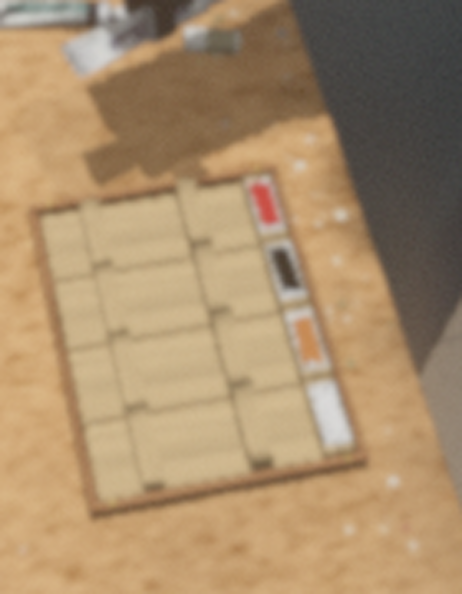

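```bash
python3 -c "
from rig import bot
o=bot.get_obs();print(o['joints'].round(3),o['qd'].round(3),o['effort'].round(1),o['contact_force'])"
```

```text
[-0.494  0.109 -0.434  1.035  0.198  3.141] [-0.018  0.009 -0.007 -0.006 -0.007 -0.001] [  0.7 -40.8  31.5   0.2   0.9   0. ] [ 0.24717348  0.70934114 -1.17705256]
```

```bash
python3 -m pendant '{"twist":[[0,0,-0.2],[0,0,-0.2],[-0.126,0,0],[-0.126,0,0],[0,0,0]],"translation":[[0,0,0],[0,0,0],[0,0,0],[0,0,0],[0,0,0]],"claw":[15,15,15,15,15]}' 30
python3 -c "
from h import *
plan(.4311,-.1538,.025,-30)
from rig import bot
o=bot.get_obs();print(o['joints'].round(3))"
```

```text
clock: 5.58
eef_pos: [0.4326, -0.0764, 0.1557]
ee_rot: [3.115, -0.288, 0.083]
contact_force: [0.2, 0.5, -0.2]
width: 0.0261
gripper_force: 29.0
t5.58 pos [ 0.4326 -0.0764  0.1557] psi -10.6 tilt [0.054 0.007] | turn z units 0.432 | shift before turn [0.025 0.153 0.261] after [0.075 0.136 0.261] | w 0.026 F 1 gf 29
[-0.368  0.09  -0.443  0.983  0.003  2.958]
```

```bash
python3 -m pendant '{"twist":[[0.009,-0.069,0],[0,0,0.1],[0,0,0.1],[0,0,0]],"translation":[[0,0,0],[0,0,0],[0,0,0],[0,0,0]],"claw":[15,15,15,15]}' 30
python3 -c "
from h import *
plan(.45,-.14,.0245,-20)"
```

```text
clock: 6.08
eef_pos: [0.4326, -0.0775, 0.1555]
ee_rot: [-3.094, 0.537, 0.001]
contact_force: [0.4, 0.0, -0.2]
width: 0.0258
gripper_force: 29.1
t6.08 pos [ 0.4326 -0.0775  0.1555] psi -19.7 tilt [-0.001 -0.001] | turn z units 0.007 | shift before turn [0.075 0.106 0.262] after [0.075 0.106 0.262] | w 0.026 F 0 gf 29
```

Level again. Set it down, release, rise, half-turn and re-grasp.

```bash
python3 -m pendant '{"twist":[[0,0,0],[0,0,0],[0,0,0],[0,0,0],[0,0,0],[0,0,0],[0,0,0],[0,0,0],[0,0,0],[0,0,0],[0,0,0],[0,0,0],[0,0,0],[0,0,0]],"translation":[[0.0375,0.053,0],[0.0375,0.053,0],[0,0,0.09],[0,0,0.09],[0,0,0.05],[0,0,0.02],[0,0,0.011],[0,0,0],[0,0,0],[0,0,0],[0,0,0],[0,0,-0.05],[0,0,-0.09],[0,0,-0.06]],"claw":[15,15,15,15,15,15,15,15,50,50,50,50,50,50]}' 30
python3 -m pendant '{"twist":[[0,0,-0.22],[0,0,-0.22],[0,0,-0.22],[0,0,-0.22],[0,0,-0.22],[0,0,-0.22],[0,0,-0.22],[0,0,-0.22],[0,0,-0.22],[0,0,-0.22],[0,0,-0.22],[0,0,-0.22],[0,0,-0.22],[0,0,-0.22],[0,0,-0.22],[0,0,-0.22],[0,0,-0.22],[0,0,-0.22],[0,0,-0.04]],"translation":[[0,0,0],[0,0,0],[0,0,0],[0,0,0],[0,0,0],[0,0,0],[0,0,0],[0,0,0],[0,0,0],[0,0,0],[0,0,0],[0,0,0],[0,0,0],[0,0,0],[0,0,0],[0,0,0],[0,0,0],[0,0,0],[0,0,0]],"claw":[50,50,50,50,50,50,50,50,50,50,50,50,50,50,50,50,50,50,50]}'
python3 -c "
from h import *
plan(.45,-.14,.026,160)
from rig import grab_frame;import cv2
f=grab_frame('top');np.savez('pics/top1.npz',**f);cv2.imwrite('pics/g3.png',cv2.resize(f['color'][128:268,228:388,::-1],None,fx=4,fy=4,interpolation=cv2.INTER_CUBIC))"
```

```text
clock: 7.82
eef_pos: [0.4504, -0.1397, 0.1271]
ee_rot: [3.095, -0.536, 0.002]
contact_force: [-0.4, -0.7, 0.3]
width: 0.0501
gripper_force: 0.0
clock: 10.2
eef_pos: [0.4501, -0.1395, 0.1253]
ee_rot: [-0.536, -3.095, 0.0]
contact_force: [-0.0, -1.5, 0.4]
width: 0.05
gripper_force: 0.0
t10.20 pos [ 0.4501 -0.1395  0.1253] psi 160.4 tilt [ 0. -0.] | turn z units 0.008 | shift before turn [-0.    -0.001  0.199] after [-0.    -0.001  0.199] | w 0.050 F 2 gf 0
```

View pics/g3.png

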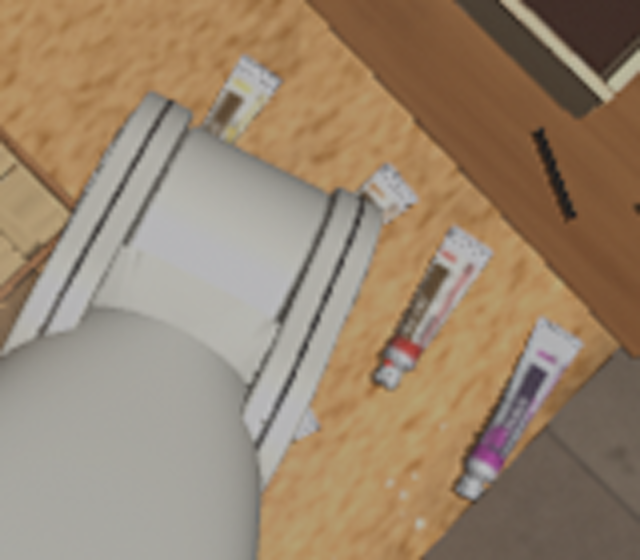

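```bash
python3 -m pendant '{"twist":[[0,0,0],[0,0,0],[0,0,0],[0,0,0],[0,0,0],[0,0,0],[0,0,0],[0,0,0],[0,0,0],[0,0,0],[0,0,0],[0,0,0]],"translation":[[0,0,0.07],[0,0,0.07],[0,0,0.04],[0,0,0.017],[0,0,0],[0,0,0],[0,0,0],[0,0,0],[0,0,0],[0,0,-0.05],[0,0,-0.09],[0,0,-0.06]],"claw":[50,50,50,50,50,15,15,15,15,15,15,15]}' 30
python3 -c "
from h import *
place('white',.126,.002)
from rig import grab_frame;import cv2
f=grab_frame('side');np.savez('pics/side1.npz',**f);cv2.imwrite('pics/g4.png',cv2.resize(f['color'][90:240,150:350,::-1],None,fx=4,fy=4,interpolation=cv2.INTER_CUBIC))"
```

```text
clock: 11.75
eef_pos: [0.4504, -0.1397, 0.1288]
ee_rot: [0.536, 3.094, -0.001]
contact_force: [0.4, -0.4, -1.7]
width: 0.0241
gripper_force: 27.9
t11.75 pos [ 0.4504 -0.1397  0.1288] psi 160.3 tilt [-0.002 -0.001] | turn z units 0.578 | shift before turn [-0.179  0.574  0.006] after [0.091 0.594 0.006] | w 0.024 F 2 gf 28
```

View pics/g4.png

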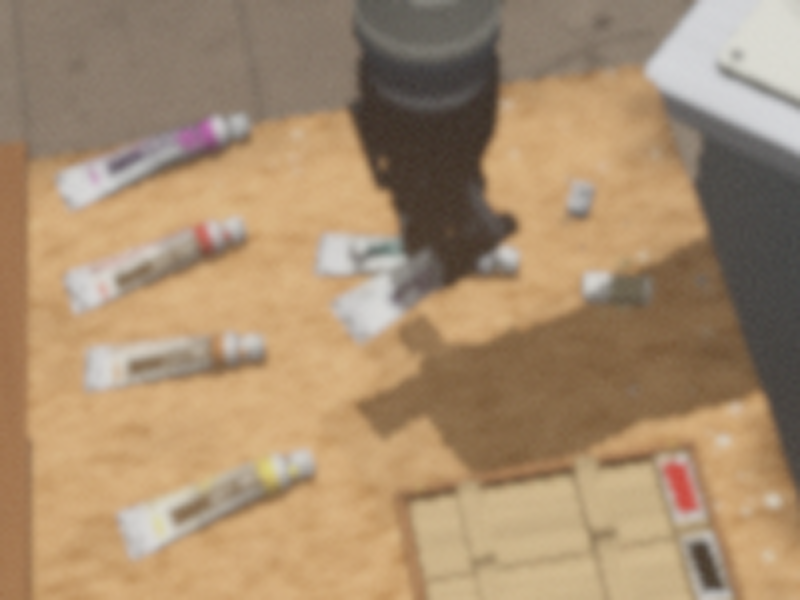

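```bash
python3 - <<'E'
from h import *
f=dict(np.load("pics/side1.npz"))
for p in [(350,322),(336,302),(364,338)]:
  for z in (.095,.107,.115):
    X=ray(f,((p[0]+.5)/4-.5+150,(p[1]+.5)/4-.5+90),z)[:2]-[.4504,-.1397]
    print(p,z,"along %.4f across %.4f"%(X@u(160.3),X@u(70.3)))
E
```

```text
(350, 322) 0.095 along -0.0579 across -0.0049
(350, 322) 0.107 along -0.0624 across 0.0025
(350, 322) 0.115 along -0.0654 across 0.0075
(336, 302) 0.095 along -0.0561 across -0.0223
(336, 302) 0.107 along -0.0606 across -0.0146
(336, 302) 0.115 along -0.0636 across -0.0095
(364, 338) 0.095 along -0.0581 across 0.0098
(364, 338) 0.107 along -0.0626 across 0.0170
(364, 338) 0.115 along -0.0656 across 0.0218
```

```bash
python3 -m pendant '{"twist":[[0,0,0.193],[0,0,0.193],[0,0,0.192],[0,0,0],[0,0,0],[0,0,0],[0,0,0],[0,0,0],[0,0,0],[0,0,0],[0,0,0]],"translation":[[0,0,0],[0,0,0],[0,0,0],[0.013,0.085,0],[0.013,0.085,0],[0.013,0.085,0],[0.013,0.085,0],[0.013,0.085,0],[0.013,0.085,0],[0.012,0.084,0],[0,0,0]],"claw":[15,15,15,15,15,15,15,15,15,15,15]}' 30
python3 -c "
from h import *
place('white',.049,.001)"
```

```text
clock: 13.18
eef_pos: [0.6322, 0.1024, 0.126]
ee_rot: [-1.215, -2.897, -0.0]
contact_force: [-0.4, 0.3, -0.7]
width: 0.024
gripper_force: 28.0
t13.18 pos [0.6322 0.1024 0.126 ] psi 134.5 tilt [ 0. -0.] | turn z units 0.004 | shift before turn [-0.004 -0.004  0.154] after [-0.004 -0.004  0.154] | w 0.024 F 1 gf 28
```

```bash
python3 -m pendant '{"twist":[[0,0,0],[0,0,0],[0,0,0],[0,0,0],[0,0,0],[0,0,0]],"translation":[[-0.004,-0.004,0.06],[0,0,0.05],[0,0,0.03],[0,0,0.01],[0,0,0.006],[0,0,0]],"claw":[15,15,15,15,15,15]}' 30
python3 -m pendant '{"twist":[[0,0,0],[0,0,0],[0,0,0],[0,0,0],[0,0,0],[0,0,0],[0,0,0]],"translation":[[0,0,0],[0,0,0],[0,0,0],[0,0,-0.03],[0,0,-0.07],[0,0,-0.1],[0,0,0]],"claw":[38,38,38,38,38,38,38]}' 30
python3 -c "
from h import *
pick('ochre',.13,.005)"
```

```text
clock: 13.92
eef_pos: [0.6313, 0.0973, 0.0492]
ee_rot: [1.219, 2.895, 0.0]
contact_force: [-0.8, -0.6, 0.2]
width: 0.0244
gripper_force: 28.0
clock: 14.8
eef_pos: [0.6331, 0.0975, 0.154]
ee_rot: [1.216, 2.889, 0.005]
contact_force: [0.5, -0.1, -1.1]
width: 0.0382
gripper_force: 0.0
t14.80 pos [0.6331 0.0975 0.154 ] psi 134.3 tilt [-0.005  0.006] | turn z units 0.152 | shift before turn [-0.404 -0.67   0.048] after [-0.481 -0.617  0.048] | w 0.038 F 1 gf 0
```

```bash
cat >> h.py <<'E'
T.update(ochre=(.5385,-.2835,127.6,.119),red=(.483,-.3425,146.5,.127),black=(.3834,-.1975,117.1,.138))
E
python3 -m pendant '{"twist":[[0,0,0.152],[0,0,0],[0,0,0],[0,0,0],[0,0,0],[0,0,0],[0,0,0],[0,0,0],[0,0,0],[0,0,0]],"translation":[[0,0,0],[-0.06,-0.077,0.006],[-0.06,-0.077,0.006],[-0.06,-0.077,0.006],[-0.06,-0.077,0.006],[-0.06,-0.077,0.006],[-0.06,-0.077,0.006],[-0.06,-0.077,0.006],[-0.06,-0.077,0.006],[0,0,0]],"claw":[50,50,50,50,50,50,50,50,50,50]}' 30
python3 -c "
from h import *
pick('ochre',.026,.003)
from rig import grab_frame;import cv2
f=grab_frame('side');np.savez('pics/side2.npz',**f);cv2.imwrite('pics/g5.png',cv2.resize(f['color'][195:315,240:370,::-1],None,fx=4.8,fy=4.8,interpolation=cv2.INTER_CUBIC))"
```

```text
clock: 16.05
eef_pos: [0.5316, -0.2835, 0.1242]
ee_rot: [-1.395, -2.814, 0.001]
contact_force: [0.3, 0.2, 0.4]
width: 0.05
gripper_force: 0.0
t16.05 pos [ 0.5316 -0.2835  0.1242] psi 127.3 tilt [ 0.    -0.001] | turn z units -0.008 | shift before turn [-0.002  0.011  0.196] after [-0.002  0.011  0.196] | w 0.050 F 1 gf 0
```

View pics/g5.png

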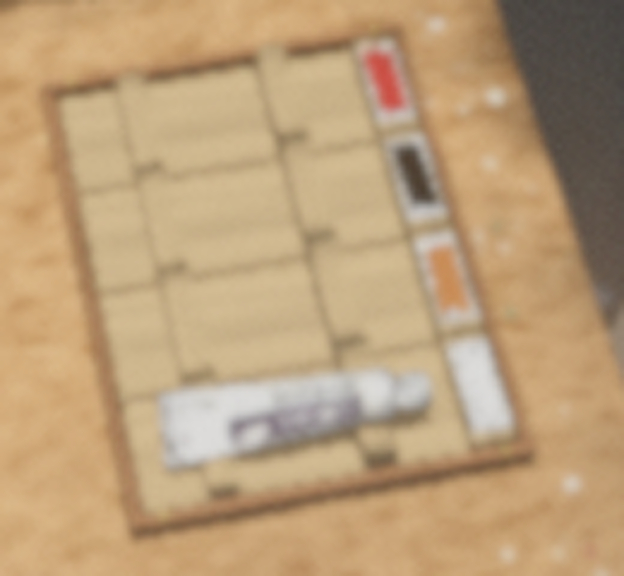

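```bash
python3 - <<'E'
from h import *
f=dict(np.load("pics/side2.npz"));s=4.8
for n,y,z in(("cap",-.088+.0625,.031),("tail",-.088-.0625,.023),("tail",-.088-.0625,.033),("mid",-.088,.035)):
    print(n,z,((proj(f,[*lane('white',y),z])-[240,195]+.5)*s-.5).round())
X=lambda p,z:ray(f,((p[0]+.5)/s-.5+240,(p[1]+.5)/s-.5+195),z)[:2]-lane('white',0)
for n,p,z in(("cap",(432,390),.031),("tail",(165,430),.023),("tail",(165,430),.033)):
    d=X(p,z);print(n,z,d@u(RY),d@u(RY-90))
# depth profile along axis
K=f["intrinsics"];R=f["R"];t=f["t"];v,w=np.mgrid[195:315,240:370];Z=f["range_z"][195:315,240:370]
P=(np.stack([(w-K[0,2])/K[0,0]*Z,(v-K[1,2])/K[1,1]*Z,Z],-1)-t)@R
d=P[...,:2]-lane('white',0);a=d@u(RY);c=d@u(RY-90)
for y in np.arange(-.17,.02,.01):
    m=(abs(a-y)<.005)&(abs(c)<.028);mm=m&(P[...,2]>.026)
    print(round(y,3),"maxz",np.percentile(P[...,2][m],95).round(4),"c range",c[mm].min().round(4) if mm.any() else None,c[mm].max().round(4) if mm.any() else None)
E
```

```text
cap 0.031 [432. 383.]
tail 0.023 [168. 439.]
tail 0.033 [169. 432.]
mid 0.035 [302. 405.]
cap 0.031 -0.026566123741013446 0.0033238316478359335
tail 0.023 -0.15098863885235375 -0.004748608273120111
tail 0.033 -0.15195915090851297 -0.001022607640113013
-0.17 maxz 0.0148 c range None None
-0.16 maxz 0.0118 c range None None
-0.15 maxz 0.0258 c range -0.0177 0.0081
-0.14 maxz 0.0257 c range -0.0154 0.0271
-0.13 maxz 0.0267 c range -0.0253 0.0112
-0.12 maxz 0.0286 c range -0.0184 0.0115
-0.11 maxz 0.0305 c range -0.0168 0.0095
-0.1 maxz 0.0337 c range -0.0178 0.0109
-0.09 maxz 0.0347 c range -0.0149 0.0119
-0.08 maxz 0.0358 c range -0.0162 0.0117
-0.07 maxz 0.0368 c range -0.0135 0.0119
-0.06 maxz 0.0411 c range -0.0266 0.0263
-0.05 maxz 0.0431 c range -0.0279 0.026
-0.04 maxz 0.0391 c range -0.0071 0.0084
-0.03 maxz 0.0379 c range -0.0045 0.0092
-0.02 maxz 0.0122 c range None None
-0.01 maxz 0.0205 c range None None
0.0 maxz 0.0214 c range None None
0.01 maxz 0.019 c range None None
```

```bash
python3 -m pendant '{"twist":[[0,0,0],[0,0,0],[0,0,0],[0,0,0],[0,0,0],[0,0,0],[0,0,0],[0,0,0],[0,0,0],[0,0,0],[0,0,0],[0,0,0]],"translation":[[-0.002,0.011,0.07],[0,0,0.07],[0,0,0.04],[0,0,0.018],[0,0,0],[0,0,0],[0,0,0],[0,0,0],[0,0,0],[0,0,-0.05],[0,0,-0.09],[0,0,-0.06]],"claw":[50,50,50,50,50,15,15,15,15,15,15,15]}' 30
python3 -c "
from h import *
place('ochre',.126,.003)
from rig import grab_frame
f=grab_frame('side');np.savez('pics/side3.npz',**f)
K=f['intrinsics'];R=f['R'];t=f['t'];v,w=np.mgrid[0:384,0:512];Z=f['range_z']
P=(np.stack([(w-K[0,2])/K[0,0]*Z,(v-K[1,2])/K[1,1]*Z,Z],-1)-t)@R
from rig import bot
p=bot.get_obs()['eef_pos'];d=P[...,:2]-p[:2];a=d@u(127.5);c=d@u(37.5)
m=(Z>0)&(P[...,2]>p[2]-.045)&(P[...,2]<p[2]+.03)&(abs(c)<.03)
print(p,'tail extent',np.sort(a[m&(a<-.02)])[:6],'cap',np.sort(a[m&(a>.02)&(a<.1)])[-6:])
for y in np.arange(-.07,.07,.01):
  k=m&(abs(a-y)<.005); print(round(y,2),k.sum(),P[...,2][k].max().round(4)-p[2] if k.any() else '')
"
```

```text
clock: 17.6
eef_pos: [0.5381, -0.2783, 0.128]
ee_rot: [1.389, 2.816, -0.001]
contact_force: [0.3, -0.2, -0.5]
width: 0.0256
gripper_force: 28.9
t17.60 pos [ 0.5381 -0.2783  0.128 ] psi 127.5 tilt [-0.002  0.   ] | turn z units -0.151 | shift before turn [0.476 0.497 0.004] after [0.414 0.55  0.004] | w 0.026 F 1 gf 29
[ 0.53917883 -0.27898789  0.13171655] tail extent [-0.06518921 -0.06492757 -0.06465724 -0.06442656 -0.06442467 -0.06314556] cap [0.05197449 0.05234872 0.0525341  0.05261042 0.0529546  0.05298646]
-0.07 1 -0.030816549885257213
-0.06 46 -0.023716549885257218
-0.05 40 -0.02281654988525722
-0.04 41 -0.021616549885257214
-0.03 38 -0.019016549885257222
-0.02 18 -0.019716549885257215
-0.01 12 -0.004916549885257221
0.0 20 0.0026834501147427747
0.01 59 0.02968345011474277
0.02 40 -0.007416549885257223
0.03 37 -0.0061165498852572275
0.04 25 -0.00971654988525722
0.05 26 -0.009916549885257211
0.06 0 
0.07 0
```

```bash
python3 -m pendant '{"twist":[[0,0,-0.151],[0,0,0],[0,0,0],[0,0,0],[0,0,0],[0,0,0],[0,0,0],[0,0,0],[0,0,0]],"translation":[[0,0,0],[0.06,0.0786,0],[0.06,0.0786,0],[0.06,0.0786,0],[0.06,0.0786,0],[0.06,0.0786,0],[0.06,0.0786,0],[0.06,0.0786,0],[0,0,0]],"claw":[15,15,15,15,15,15,15,15,15]}' 30
python3 -c "
from h import *
place('ochre',.045,.006)"
```

```text
clock: 18.77
eef_pos: [0.5881, 0.0675, 0.1258]
ee_rot: [-1.214, -2.897, -0.001]
contact_force: [-0.2, -0.7, 0.3]
width: 0.0256
gripper_force: 28.9
t18.77 pos [0.5881 0.0675 0.1258] psi 134.5 tilt [0. 0.] | turn z units 0.005 | shift before turn [-0.005 -0.004  0.162] after [-0.005 -0.004  0.162] | w 0.026 F 1 gf 29
```

```bash
python3 -m pendant '{"twist":[[0,0,0],[0,0,0],[0,0,0],[0,0,0],[0,0,0],[0,0,0],[0,0,0],[0,0,0],[0,0,0],[0,0,0],[0,0,0],[0,0,0]],"translation":[[-0.005,-0.004,0.06],[0,0,0.05],[0,0,0.03],[0,0,0.012],[0,0,0.008],[0,0,0],[0,0,0],[0,0,0],[0,0,-0.03],[0,0,-0.07],[0,0,-0.1],[0,0,0]],"claw":[15,15,15,15,15,15,39,39,39,39,39,39]}' 30
python3 -c "
from h import *
pick('red',.126,.003)"
```

```text
clock: 20.27
eef_pos: [0.5904, 0.0613, 0.1506]
ee_rot: [1.217, 2.888, 0.004]
contact_force: [0.7, -0.2, -0.6]
width: 0.0392
gripper_force: 0.0
t20.27 pos [0.5904 0.0613 0.1506] psi 134.3 tilt [-0.006  0.005] | turn z units -0.271 | shift before turn [-0.422 -0.719  0.049] after [-0.261 -0.792  0.049] | w 0.039 F 1 gf 0
```

```bash
cat >> h.py <<'E'
def cloud(f):
    K=f['intrinsics'];Z=f['range_z'];v,w=np.mgrid[0:Z.shape[0],0:Z.shape[1]]
    P=(np.stack([(w-K[0,2])/K[0,0]*Z,(v-K[1,2])/K[1,1]*Z,Z],-1)-f['t'])@f['R']; return P[Z>0]
def seat(n,f):
    P=cloud(f);d=P[:,:2]-lane(n,0);a=d@u(RY);c=d@u(RY-90)
    m=(abs(c)<.018)&(P[:,2]>.023)&(a<-.012)&(a>-.18)
    print(n,"ends",np.percentile(a[m],[.5,99.5]).round(4))
    for y in(-.145,-.115,-.085,-.07,-.05,-.035):
        k=m&(abs(a-y)<.006); print("  y",y,"top %.4f c %.4f..%.4f"%(P[k,2].max(),c[k].min(),c[k].max()) if k.any() else "none")
def held(f,yaw):
    from rig import bot
    p=bot.get_obs()['eef_pos'];P=cloud(f);d=P[:,:2]-p[:2];a=d@u(yaw);c=d@u(yaw-90);z=P[:,2]-p[2]
    m=(z>-.045)&(z<.03)&(abs(c)<.03)
    print("held ends",np.sort(a[m&(a<-.02)])[:4].round(4),np.sort(a[m&(a>.02)&(a<.1)])[-4:].round(4),
      [(y,z[m&(abs(a-y)<.005)].max().round(4)) for y in(-.055,-.04,.025,.035) if (m&(abs(a-y)<.005)).any()])
E
python3 -m pendant '{"twist":[[0,0,-0.136],[0,0,-0.135],[0,0,0],[0,0,0],[0,0,0],[0,0,0],[0,0,0],[0,0,0],[0,0,0],[0,0,0],[0,0,0]],"translation":[[0,0,0],[0,0,0],[-0.0326,-0.099,0.006],[-0.0326,-0.099,0.006],[-0.0326,-0.099,0.006],[-0.0326,-0.099,0.006],[-0.0326,-0.099,0.006],[-0.0326,-0.099,0.006],[-0.0326,-0.099,0.006],[-0.0326,-0.099,0.006],[0,0,0]],"claw":[50,50,50,50,50,50,50,50,50,50,50]}' 30
python3 -c "
from h import *
from rig import grab_frame
pick('red',.025,.003)
f=grab_frame('side');seat('white',f);seat('ochre',f)"
```

```text
clock: 21.65
eef_pos: [0.4771, -0.344, 0.1211]
ee_rot: [-0.912, -3.005, 0.001]
contact_force: [0.1, 0.2, 0.5]
width: 0.0499
gripper_force: 0.0
t21.65 pos [ 0.4771 -0.344   0.1211] psi 146.2 tilt [ 0.001 -0.001] | turn z units -0.006 | shift before turn [-0.002  0.009  0.192] after [-0.002  0.009  0.192] | w 0.050 F 1 gf 0
white ends [-0.1507 -0.0296]
  y -0.145 top 0.0280 c -0.0176..0.0116
  y -0.115 top 0.0317 c -0.0178..0.0114
  y -0.085 top 0.0373 c -0.0156..0.0111
  y -0.07 top 0.0395 c -0.0138..0.0110
  y -0.05 top 0.0440 c -0.0113..0.0116
  y -0.035 top 0.0421 c -0.0065..0.0093
ochre ends [-0.1478 -0.0337]
  y -0.145 top 0.0271 c -0.0166..0.0144
  y -0.115 top 0.0319 c -0.0167..0.0136
  y -0.085 top 0.0401 c -0.0152..0.0115
  y -0.07 top 0.0430 c -0.0127..0.0108
  y -0.05 top 0.0440 c -0.0143..0.0170
  y -0.035 top 0.0411 c -0.0105..0.0058
```

```bash
python3 -m pendant '{"twist":[[0,0,0],[0,0,0],[0,0,0],[0,0,0],[0,0,0],[0,0,0],[0,0,0],[0,0,0],[0,0,0],[0,0,0],[0,0,0],[0,0,0],[0,0,0]],"translation":[[-0.002,0.009,0.07],[0,0,0.07],[0,0,0.035],[0,0,0.017],[0,0,0],[0,0,0],[0,0,0],[0,0,0],[0,0,0],[0,0,-0.05],[0,0,-0.09],[0,0,-0.06],[0,0,0]],"claw":[50,50,50,50,50,15,15,15,15,15,15,15,15]}' 30
python3 -c "
from h import *
from rig import grab_frame
place('red',.126,.003)
f=grab_frame('side');held(f,146.2)"
```

```text
clock: 23.32
eef_pos: [0.4826, -0.3386, 0.1286]
ee_rot: [0.905, 3.004, -0.004]
contact_force: [0.1, -1.0, -1.4]
width: 0.0255
gripper_force: 28.9
t23.32 pos [ 0.4826 -0.3386  0.1286] psi 146.5 tilt [-0.005 -0.001] | turn z units 0.271 | shift before turn [0.31  0.568 0.005] after [0.423 0.49  0.005] | w 0.026 F 2 gf 29
held ends [-0.0693 -0.0689 -0.0686 -0.0685] [0.056  0.0561 0.0564 0.0567] [(-0.055, np.float64(-0.0167)), (-0.04, np.float64(-0.0151)), (0.025, np.float64(-0.0009)), (0.035, np.float64(-0.0019))]
```

```bash
python3 -m pendant '{"twist":[[0,0,0.136],[0,0,0.135],[0,0,0],[0,0,0],[0,0,0],[0,0,0],[0,0,0],[0,0,0],[0,0,0],[0,0,0]],"translation":[[0,0,0],[0,0,0],[0.061,0.07,0],[0.061,0.07,0],[0.061,0.07,0],[0.061,0.07,0],[0.061,0.07,0],[0.061,0.07,0],[0.061,0.07,0],[0,0,0]],"claw":[15,15,15,15,15,15,15,15,15,15]}' 30
python3 -c "
from h import *
place('red',.045,.006)"
```

```text
clock: 24.62
eef_pos: [0.5073, -0.0111, 0.1246]
ee_rot: [-1.214, -2.895, 0.001]
contact_force: [-0.1, -0.6, -1.1]
width: 0.0253
gripper_force: 28.9
t24.62 pos [ 0.5073 -0.0111  0.1246] psi 134.5 tilt [ 0.002 -0.001] | turn z units 0.005 | shift before turn [-0.006 -0.003  0.159] after [-0.006 -0.003  0.159] | w 0.025 F 1 gf 29
```

```bash
python3 -m pendant '{"twist":[[0,0,0],[0,0,0],[0,0,0],[0,0,0],[0,0,0],[0,0,0],[0,0,0],[0,0,0],[0,0,0],[0,0,0],[0,0,0],[0,0,0]],"translation":[[-0.006,-0.003,0.06],[0,0,0.05],[0,0,0.03],[0,0,0.011],[0,0,0.006],[0,0,0],[0,0,0],[0,0,0],[0,0,-0.03],[0,0,-0.07],[0,0,-0.1],[0,0,0]],"claw":[15,15,15,15,15,15,39,39,39,39,39,39]}' 30
python3 -c "
from h import *
pick('black',.126,.003)"
```

```text
clock: 26.12
eef_pos: [0.5109, -0.0172, 0.1509]
ee_rot: [1.217, 2.889, 0.002]
contact_force: [0.4, -0.0, 0.0]
width: 0.0391
gripper_force: 0.0
t26.12 pos [ 0.5109 -0.0172  0.1509] psi 134.3 tilt [-0.006  0.004] | turn z units 0.382 | shift before turn [-0.074 -0.433  0.05 ] after [-0.199 -0.391  0.05 ] | w 0.039 F 0 gf 0
```

```bash
python3 -m pendant '{"twist":[[0,0,0.191],[0,0,0.191],[0,0,0],[0,0,0],[0,0,0],[0,0,0],[0,0,0],[0,0,0]],"translation":[[0,0,0],[0,0,0],[-0.04,-0.078,0.01],[-0.04,-0.078,0.01],[-0.04,-0.078,0.01],[-0.04,-0.078,0.01],[-0.039,-0.078,0.01],[0,0,0]],"claw":[50,50,50,50,50,50,50,50]}' 30
python3 -c "
from h import *
from rig import grab_frame
pick('black',.025,.003)
f=grab_frame('side');seat('red',f)"
```

```text
clock: 27.12
eef_pos: [0.3792, -0.1958, 0.1215]
ee_rot: [-1.644, -2.676, 0.001]
contact_force: [0.7, 0.2, -0.2]
width: 0.05
gripper_force: 0.0
t27.12 pos [ 0.3792 -0.1958  0.1215] psi 116.9 tilt [ 0.001 -0.001] | turn z units -0.005 | shift before turn [-0.001  0.006  0.193] after [-0.001  0.006  0.193] | w 0.050 F 1 gf 0
red ends [-0.1499 -0.0284]
  y -0.145 top 0.0280 c -0.0167..0.0101
  y -0.115 top 0.0332 c -0.0166..0.0116
  y -0.085 top 0.0400 c -0.0131..0.0119
  y -0.07 top 0.0422 c -0.0117..0.0116
  y -0.05 top 0.0454 c -0.0106..0.0110
  y -0.035 top 0.0422 c -0.0053..0.0086
```

```bash
python3 -m pendant '{"twist":[[0,0,0],[0,0,0],[0,0,0],[0,0,0],[0,0,0],[0,0,0],[0,0,0],[0,0,0],[0,0,0],[0,0,0],[0,0,0],[0,0,0],[0,0,0]],"translation":[[-0.001,0.006,0.07],[0,0,0.07],[0,0,0.035],[0,0,0.018],[0,0,0],[0,0,0],[0,0,0],[0,0,0],[0,0,0],[0,0,-0.05],[0,0,-0.09],[0,0,-0.06],[0,0,0]],"claw":[50,50,50,50,50,15,15,15,15,15,15,15,15]}' 30
python3 -c "
from h import *
from rig import grab_frame
place('black',.126,.003)
f=grab_frame('side');held(f,117)"
```

```text
clock: 28.8
eef_pos: [0.3847, -0.1943, 0.1281]
ee_rot: [1.637, 2.676, -0.001]
contact_force: [0.3, 0.6, -0.6]
width: 0.0261
gripper_force: 29.1
t28.80 pos [ 0.3847 -0.1943  0.1281] psi 117.1 tilt [-0.005  0.002] | turn z units -0.382 | shift before turn [0.236 0.493 0.004] after [0.079 0.541 0.004] | w 0.026 F 1 gf 29
held ends [-0.0747 -0.0741 -0.0739 -0.0737] [0.0629 0.063  0.0634 0.0634] [(-0.055, np.float64(-0.0149)), (-0.04, np.float64(-0.014)), (0.025, np.float64(-0.0005)), (0.035, np.float64(-0.0024))]
```

```bash
python3 -m pendant '{"twist":[[0,0,-0.191],[0,0,-0.191],[0,0,0],[0,0,0],[0,0,0],[0,0,0],[0,0,0],[0,0,0],[0,0,0],[0,0,0]],"translation":[[0,0,0],[0,0,0],[0.012,0.0773,0],[0.012,0.0773,0],[0.012,0.0773,0],[0.012,0.0773,0],[0.012,0.0773,0],[0.012,0.0773,0],[0.012,0.0773,0],[0,0,0]],"claw":[15,15,15,15,15,15,15,15,15,15]}' 30
python3 -c "
from h import *
place('black',.045,.0055)"
```

```text
clock: 30.1
eef_pos: [0.5486, 0.0274, 0.124]
ee_rot: [-1.216, -2.895, 0.001]
contact_force: [-0.7, -1.0, -0.9]
width: 0.0257
gripper_force: 29.1
t30.10 pos [0.5486 0.0274 0.124 ] psi 134.4 tilt [ 0.002 -0.001] | turn z units 0.003 | shift before turn [-0.004 -0.004  0.158] after [-0.004 -0.004  0.158] | w 0.026 F 2 gf 29
```

```bash
python3 -m pendant '{"twist":[[0,0,0],[0,0,0],[0,0,0],[0,0,0],[0,0,0],[0,0,0],[0,0,0],[0,0,0],[0,0,0],[0,0,0],[0,0,0],[0,0,0],[0,0,0],[0,0,0],[0,0,0],[0,0,0],[0,0,0]],"translation":[[-0.004,-0.004,0.06],[0,0,0.05],[0,0,0.03],[0,0,0.011],[0,0,0.006],[0,0,0],[0,0,0],[0,0,0],[0,0,-0.03],[0,0,-0.07],[0,0,-0.1],[0,-0.1,-0.05],[0,-0.1,0],[0,-0.1,0],[0,-0.1,0],[0,-0.1,0],[0,0,0]],"claw":[15,15,15,15,15,15,39,39,39,39,39,39,39,39,39,39,39]}' 30
python3 -c "
from h import *
from rig import grab_frame;import cv2
f=grab_frame('side')
for n in T: seat(n,f)
cv2.imwrite('pics/g6.png',cv2.resize(f['color'][110:310,155:365,::-1],None,fx=3,fy=3,interpolation=cv2.INTER_CUBIC))"
```

```text
clock: 32.22
eef_pos: [0.3674, -0.1536, 0.1735]
ee_rot: [1.226, 2.891, -0.002]
contact_force: [0.4, 0.3, 0.3]
width: 0.0389
gripper_force: 0.0
white ends [-0.1498 -0.0292]
  y -0.145 top 0.0293 c -0.0168..0.0109
  y -0.115 top 0.0316 c -0.0174..0.0121
  y -0.085 top 0.0363 c -0.0152..0.0114
  y -0.07 top 0.0393 c -0.0133..0.0110
  y -0.05 top 0.0457 c -0.0108..0.0113
  y -0.035 top 0.0413 c -0.0082..0.0089
ochre ends [-0.1482 -0.0335]
  y -0.145 top 0.0271 c -0.0177..0.0145
  y -0.115 top 0.0319 c -0.0175..0.0131
  y -0.085 top 0.0397 c -0.0149..0.0098
  y -0.07 top 0.0416 c -0.0139..0.0095
  y -0.05 top 0.0440 c -0.0131..0.0091
  y -0.035 top 0.0409 c -0.0094..0.0057
red ends [-0.1508 -0.0284]
  y -0.145 top 0.0271 c -0.0176..0.0139
  y -0.115 top 0.0318 c -0.0169..0.0131
  y -0.085 top 0.0392 c -0.0136..0.0119
  y -0.07 top 0.0429 c -0.0123..0.0109
  y -0.05 top 0.0450 c -0.0099..0.0109
  y -0.035 top 0.0402 c -0.0064..0.0079
black ends [-0.1544 -0.0204]
  y -0.145 top 0.0282 c -0.0176..0.0137
  y -0.115 top 0.0353 c -0.0163..0.0128
  y -0.085 top 0.0415 c -0.0128..0.0113
  y -0.07 top 0.0465 c -0.0115..0.0103
  y -0.05 top 0.0446 c -0.0112..0.0098
  y -0.035 top 0.0435 c -0.0115..0.0079
```

View pics/g6.png

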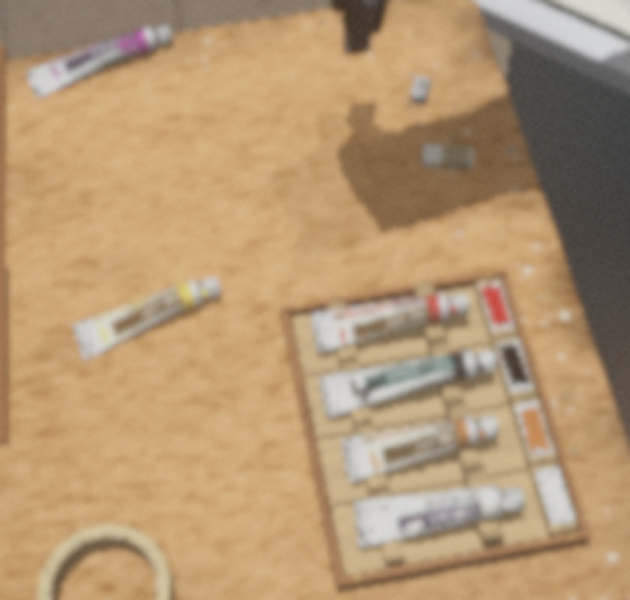

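The picture shows all four tubes flat in the lanes with matching swatches, caps at the swatch end: red (390,320), black (410,382), ochre (420,447) and white (440,517). Yellow (148,317) and magenta (100,60) have not moved, and the gripper is clear of everything.

```bash
python3 -c "
from rig import bot
print(bot.close_job())"
```

```text
the job is handed in; nothing more can be done
None
```

The job is handed in at about 32 s: white, ochre, red and black lie flat in their matching cradles with caps at the swatch end, centred to about 3 mm by the side camera's depth readings, and the yellow and magenta tubes were not touched; white had to be set down and gripped again once after a wrist joint reached its limit.

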